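# Stage two vials at the top of the vial ramp

### The job

The two vials lying on the two-lane vial ramp have rolled down to its foot. With the fingertips, push each one up its own lane and over the crest, so that it comes to rest in the dip against the end stop and does not roll back. Do not lift the vials off the ramp, and leave the things standing close beside it where they are.

Things in the scene. Friction and masses are not known exactly. Their poses are not given: they have to be found in the camera images.
- ramp: fixed two-lane vial ramp (sloped gutter), 190 mm long, 149 mm wide, up to about 50 mm high, standing on the surface, turned up to 0.6 rad either way. Origin: centre of its underside on the surface; x points horizontally up the slope (foot towards the robot, end stop away), y to the left across the lanes, z up
- ramp_bed: the ramp's sloping floor. Origin: on the floor's upper surface at its foot, midway between the lanes, at the inside of the foot lip (ramp x = -88 mm, 14 mm above the work surface). x runs up the slope (8 degrees), y to the left, z square to the floor. Lanes: middles at y = +36 and -36 mm, 67 mm wide, walls 5 mm thick and 8 mm high above the floor. Foot lip 5 mm high, 5 mm thick
- crest (a point): top of the slope, midway between the lanes, on the floor surface 150 mm up the slope from the bed's origin. Up to here the floor is flat; past it it falls at 10 degrees below level for 34 mm to an end stop 24 mm high that spans both lanes. A vial left short of the crest rolls back to the foot; past it, it rolls on to the stop
- seat_left (a point): where the middle of the left vial's axis lies when it rests in the dip against the end stop: bed frame x = 173, y = 36, z = 7 mm
- seat_right (a point): the same for the right lane: bed frame x = 173, y = -36, z = 7 mm
- vial_left_mid (a point): capped counting vial lying on its side across the left lane (seen looking up the slope), body 27.4 mm in diameter, 61 mm long over the cap, about 18 g; it rolls freely and at the start lies at the foot against the lip. This point is the middle of its axis, 13.7 mm above the bed it lies on
- vial_right_mid (a point): capped counting vial lying on its side across the right lane (seen looking up the slope), body 27.4 mm in diameter, 61 mm long over the cap, about 18 g; it rolls freely and at the start lies at the foot against the lip. This point is the middle of its axis, 13.7 mm above the bed it lies on
- vial_left: the vial in the left lane: origin at the centre of its glass bottom end, z along its axis towards the cap (cap to the left)
- vial_right: the vial in the right lane: origin at the centre of its glass bottom end, z along its axis towards the cap (cap to the right)
- spare_vial: a capped vial like the other two, 27 mm in diameter and 61 mm tall, standing upright beside the ramp; not to be disturbed. Origin: centre of its underside, z up
- small_bottle: small white screw-cap bottle, 45 mm in diameter, 90 mm tall, standing beside the ramp; not to be disturbed. Origin: centre of its underside
- cap_key: dark grey cap-tightening key, 36 mm head with a stem, 55 mm tall, standing beside the ramp; not to be disturbed. Origin: centre of its underside
- spare_cap: loose white vial cap, 26 mm in diameter, 14 mm tall, on the surface beside the ramp; not to be disturbed. Origin: centre of its underside
Mind the look-alikes: they are no part of the job. Leave any blue or purple look-alike of the vial_right alone.

How it is judged (in metres and radians):
At the end, for the whole second after the job is handed in: Both vials lie at rest across their own lanes in the dip beyond the crest, within about 6 mm of touching the end stop, square to the lane within 0.2 rad (vial slower than 20 mm/s) (y of vial_left_mid in the frame of ramp_bed between 0.028 and 0.044 m and x of vial_left_mid in the frame of ramp_bed between 0.167 and 0.18 m and z of vial_left_mid in the frame of ramp_bed between 0 and 0.0115 m and angle between the z axis of each of vial_left, vial_right and the y axis of ramp_bed, either way round below 0.2 rad and linear speed of each of vial_left, vial_right below 0.02 m/s and y of vial_right_mid in the frame of ramp_bed between -0.044 and -0.028 m and x of vial_right_mid in the frame of ramp_bed between 0.167 and 0.18 m and z of vial_right_mid in the frame of ramp_bed between 0 and 0.0115 m).
It fails at once if a vial is lifted more than about 12 mm off the ramp's floor, or leaves the ramp (z of any of vial_left_mid, vial_right_mid in the frame of ramp_bed above 0.026 m or z of any of vial_left_mid, vial_right_mid in the frame of ramp_bed below -0.008 m).
It fails at once if one of the four things standing close beside the ramp is pushed more than 20 mm from its place or tipped over (distance of any of spare_vial, small_bottle, cap_key, spare_cap from where it was at the start of the episode above 0.02 m or angle between any of spare_vial, small_bottle, cap_key, spare_cap's own z axis and vertical above 0.4 rad).
It also fails if it takes over 42 s, if anything falls off the work surface, if the arm or the gripper's body presses on something with over 40 N, if the wrist force passes 120 N, or if a joint passes its speed limit or range.

### The arm

A 6-joint arm with a two-finger parallel gripper is mounted at the origin on a cart in front of the work surface, level with it; the furniture and walls round the work are solid. World frame = base frame: x ahead of the robot, y to its left, z up, the work surface at z = 0. Lengths are in mm, angles in rad, forces in N, time in s.
With the tool pointing down it reaches from about 400 to 925 mm from the base axis. Payload 12.5 kg.
Tool frame: the origin (TCP) lies at the very end of the fingers, on their centre line; the grasp point (between the pads) lies 19 mm behind it; z points along the fingers, y is the line along which they close (so a half turn about z gives the same grasp; the last joint's range is limited). The gripper opens to 95 mm and grips with 3 to 60 N. Pads are 20 mm wide; open, the fingers measure 119 mm over their backs; the gripper's body (75 mm by 180 mm) begins 59 mm behind the grasp point.
Start: joints at [1.232, 0.491, 1.559, -0, 1.092, -0.106], TCP at [144.171, 608.162, 214.661] pointing down, gripper open.
Joint ranges: [-3.1, 3.1], [-0.84, 2.19], [0.05, 2.79], [-1.13, 4.28], [0.06, 2.93], [-2.69, 2.69]. Speed limits (rad/s): [2.22, 2.22, 2.79, 3.14, 3.14, 3.14].

### API

Orientations are given as [roll, pitch, yaw] about the fixed x, y, z axes, in that order (R = Rz(yaw) Ry(pitch) Rx(roll)).
In Python, from cell import state, imaging, env, spot_in, mark_of gives the robot as it stands. The module is installed in compiled form; this text tells all that it offers.
- The arm moves only by the tool step_arm, never from a script. Its argument "increments" is a list of rows, each an object with "slide": the shift along the tool's x, y, z in m, a list of three; "roll": the turn about the tool's z in rad. A call has 1 to 5 rows; each row is the pose to reach, as a shift and turn from the pose commanded when the call began, along the tool's axes at that moment; what a row does not reach only later rows make up. A row lasts 1/8 s, in which the tool goes at most 62.5 mm and 10.7 degrees, less where a joint would pass 70% of its speed; a pose out of reach is approached as far as the arm can. A call with a gripper value outside its range is refused whole. "fingers" is the opening, from 0 (shut) to 1 (fully open), set as the call begins (left out, the last holds). The fingers move at their own pace and stop on an object; the grip force is fixed at half the most. Time passes only in rows, so rows that repeat a pose let the fingers close. It gives the time, the measured TCP pose, the force, the opening and the grip force at its end, in the units of the state.
- state(): the state, without advancing time (a new reading comes with each control period).
- imaging.read_camera(name): name is "side" or "top" or "wrist"; returns a dict with "color" (384x512x3 uint8, red, green, blue), "z_map" (384x512 float32, mm along the optical axis (not along the pixel's ray), 0 where there is no reading), "intrinsics" (3x3 intrinsics, pixels), "camera_from_world" (4x4, takes a point from world to camera coordinates). Camera axes: x right, y up, looking along -z (the intrinsics and any distortion apply to the point x, -y, -z); pixel columns grow to the right and rows downward; lengths in mm; the calibration is good to about 2 mm. A picture is of the moment at which its call begins.
- env.job_done(): hands the job in; it is judged then, once.
Trained networks look in the newest picture that a camera, given by its name, has taken for a name from the list of things; names that differ only in an ending like _2 or _b are one class to them, and where a whole thing is asked for, a point or a joint stands for the part that bears it (a point fixed in the world has none). Each returns a list of dicts, best first, with "confidence" (0 to 1); they miss things now and then, are a little off and sometimes report something else, mostly with a low value. They report only what shows in the picture. A call takes as long as a camera call. They do not tell look-alikes from the thing itself.
- spot_in(camera, target): "bbox" ([left, top, right, bottom] in pixels, round what is visible of it).
- mark_of(camera, target): "uv" ([column, row] in pixels: a listed point, or the origin of a listed thing).
The state is a dict: "t": time; "joints": joint angles; "qvel": joint speeds; "tau": joint torques, N m; "eef_pos": TCP position; "tcp_rot": TCP orientation; "ft_force": force on the tool from outside, world axes, zero at the start; "moment": the same for the moment, N m; "opening": opening from 0.0 (shut) to 1.0 (fully open); "grip_force": force on a finger pad.
Only numpy, scipy, OpenCV 4.12 (cv2) and the standard library are available. Lean on these libraries where they do the work, as an engineer would, in place of code of your own. Each camera call takes 0.05 s, during which the arm holds its last target. There are 200 camera calls.

## Working session

There is one attempt and no reset: what is moved stays moved. The work goes in short steps, Python scripts to look and compute and a tool call to move; the robot and the scene stay as the last step left them, time stands still between calls to the robot, and variables do not carry over. Pictures are saved under pics/ and viewed, at most 10 in all, crops included, and the job is handed in when it is done.

Besides the shell and the picture viewer there is one more tool, called after "Call:" as a command line: name --argument value ..., lists and objects as JSON in quotes. step_arm: Moves the arm, as the interface text tells. Its arguments: {"type":"object","properties":{"increments":{"type":"array"},"fingers":{"type":"number"}},"required":["increments"]}

```bash
mkdir -p pics; cat > h.py <<'E'
import numpy as np, cv2
from cell import state, imaging, env, spot_in, mark_of
def cam(n): return imaging.read_camera(n)
def unproj(c,uv,z=None,d=None):
    K=c["intrinsics"];T=np.linalg.inv(c["camera_from_world"])
    r=np.array([(uv[0]-K[0,2])/K[0,0],-(uv[1]-K[1,2])/K[1,1],-1.])
    o=T[:3,3];w=T[:3,:3]@r
    s=d if d is not None else (z-o[2])/w[2]
    return o+s*w
def cloud(c):
    K=c["intrinsics"];T=np.linalg.inv(c["camera_from_world"]);d=c["z_map"]
    v,u=np.indices(d.shape)
    p=np.stack([(u-K[0,2])/K[0,0]*d,-(v-K[1,2])/K[1,1]*d,-d],-1)
    return p@T[:3,:3].T+T[:3,3]
E
python3 - <<'E'
from h import *
for n in("top","side"):
    c=cam(n);cv2.imwrite(f"pics/{n}0.png",c["color"][...,::-1]);P=cloud(c);np.savez(f"{n}0.npz",P=P,**c)
    for t in["crest","seat_left","seat_right","vial_left_mid","vial_right_mid","ramp","ramp_bed","spare_vial","small_bottle","cap_key","spare_cap"]:
        for m in mark_of(n,t)[:2]:
            u,v=np.round(m["uv"]).astype(int);
            print(n,t,round(m["confidence"],2),u,v,P[v,u].round() if 0<=v<384 and 0<=u<512 else "")
s=state();print(s["t"],s["eef_pos"],s["tcp_rot"])
E
```

```text
top crest 0.8 225 180 [570. 190.  39.]
top seat_left 0.73 232 239 [432. 169.  43.]
top seat_left 0.63 243 240 [431. 144.  41.]
top seat_right 0.58 238 163 [613. 160.  36.]
top vial_left_mid 0.87 225 245 [418. 185.  44.]
top vial_right_mid 0.86 256 233 [447. 115.  44.]
top vial_right_mid 0.84 170 145 [656. 326.  26.]
top ramp 0.86 232 205 [511. 172.  36.]
top ramp_bed 0.68 240 240 [431. 151.  23.]
top spare_vial 0.53 284 205 [511.  52.  59.]
top small_bottle 0.72 276 174 [580.  72.  74.]
top cap_key 0.6 176 199 [523. 303.  34.]
top spare_cap 0.65 186 235 [442. 280.   5.]
side crest 0.92 236 226 [568. 190.  35.]
side seat_left 0.77 223 231 [591. 212.  31.]
side seat_left 0.24 244 197 [593.  83.  36.]
side seat_right 0.58 226 212 [615. 145.  28.]
side vial_left_mid 0.81 298 239 [422. 187.  42.]
side vial_right_mid 0.66 276 161 [ 576. -123.   26.]
side vial_right_mid 0.56 169 264 [655. 339.  28.]
side ramp 0.71 264 236 [500. 189.  26.]
side ramp 0.27 296 222 [442. 134.  42.]
side ramp_bed 0.82 298 236 [425. 178.  42.]
side spare_vial 0.64 276 203 [515.  60.  21.]
side small_bottle 0.69 249 202 [581.  79.  19.]
side cap_key 0.81 232 281 [519. 325.  18.]
side spare_cap 0.6 276 281 [440. 280.   1.]
1.2 [144.1637687  608.1617061  214.66122331] [3.14150336e+00 2.39119665e-05 2.90879633e+00]
```

View pics/top0.png

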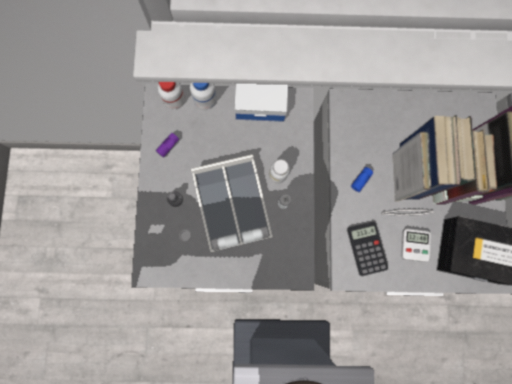

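View pics/side0.png

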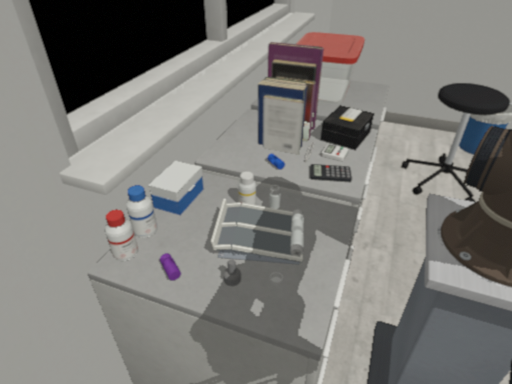

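The top view shows the ramp at columns 192–270, rows 155–250, turned about 0.2 rad. Both vials lie at its foot, around (227,243) and (256,235). The bottle is at (281,168), the spare vial at (285,200), the cap key at (175,198) and the spare cap at (185,235). The purple and blue look-alikes lie well away from it. Next I'll fit the ramp pose.

```bash
python3 - <<'E'
from h import *
for n in("top","side"):
    d=np.load(n+"0.npz");P=d["P"].reshape(-1,3)
    c=d["color"].reshape(-1,3)
    near=np.linalg.norm(P[:,:2]-[505,172],axis=1)<130
    tab=P[near&(P[:,2]<6)];print(n,"table z",np.median(tab[:,2]))
    m=near&(P[:,2]>12)&(P[:,2]<60)
    img=np.zeros((300,300),np.uint8)
    q=P[m];ij=((q[:,:2]-[355,22])).astype(int);ok=((ij>=0)&(ij<300)).all(1);img[ij[ok,0],ij[ok,1]]=1
    img=cv2.morphologyEx(img,cv2.MORPH_CLOSE,np.ones((7,7)))
    img=cv2.morphologyEx(img,cv2.MORPH_OPEN,np.ones((9,9)))
    k,l,s,ce=cv2.connectedComponentsWithStats(img);b=1+np.argmax(s[1:,4])
    pts=np.argwhere(l==b).astype(np.float32)+[355,22]
    print(cv2.minAreaRect(pts.astype(np.float32)))
# camera height of top
T=np.linalg.inv(np.load("top0.npz")["camera_from_world"]);print(T[:3,3])
# fit by template: maximise floor/bed height model agreement
from scipy.optimize import minimize
P=np.concatenate([np.load(n+"0.npz")["P"].reshape(-1,3) for n in("top","side")])
P=P[(np.linalg.norm(P[:,:2]-[508,176],axis=1)<125)&(P[:,2]<60)&(P[:,2]>-10)]
def H(x,y):
    h=np.zeros_like(x);ins=(abs(x)<95)&(abs(y)<74.5)
    s=x+88;xc=150*np.cos(.1396)
    f=14+np.where(s<xc,s*np.tan(.1396),xc*np.tan(.1396)-(s-xc)*np.tan(.1745))
    wall=(abs(y)>69.5)|(abs(y)<2.5)
    t=f+8*wall
    t=np.where(s<0,19,t);t=np.where(x>90,f+24,t)
    vx=s-13.7*np.cos(.1396)+13.7*np.sin(.1396)
    vial=(abs(vx)<13)&(abs(abs(y)-36)<30)
    t=np.where(vial,29.5+np.sqrt(np.clip(13.7**2-vx**2,0,None)),t)
    return np.where(ins,t,0)
def cost(p):
    c,s=np.cos(p[2]),np.sin(p[2]);d=P[:,:2]-p[:2]
    r=np.abs(P[:,2]-H(d@[c,s],d@[-s,c]));return np.minimum(r,12).mean()
from scipy.optimize import differential_evolution
r=differential_evolution(cost,[(480,540),(150,205),(0,.45)],seed=0,maxiter=60,popsize=12);print(r.x,r.fun)
E
```

```text
top table z 0.9203474213391019
((515.7721557617188, 173.97775268554688), (197.8067626953125, 149.4716796875), 14.664462089538574)
side table z 0.21440271163123725
((505.92962646484375, 207.4558563232422), (196.5657501220703, 79.28282928466797), 13.671307563781738)
[ 382.80787085  133.67846463 1028.22244677]
[5.10030160e+02 1.72499395e+02 2.56615305e-01] 3.2261950963949797
```

Both fits agree on the ramp at about (510, 173) with yaw 0.256. I'll push both vials together, one finger per lane at an opening of 60 mm, straddling the middle wall. First I'll move above the foot.

Call:
step_arm --increments '[{"slide":[-0.04,-0.043,0.01],"roll":-0.1},{"slide":[-0.08,-0.087,0.02],"roll":-0.2},{"slide":[-0.12,-0.13,0.03],"roll":-0.3},{"slide":[-0.16,-0.174,0.035],"roll":-0.4},{"slide":[-0.2,-0.217,0.04],"roll":-0.489}]' --fingers 0.63

```text
t: 1.82
eef_pos: [289.4, 349.3, 174.7]
tcp_rot: [3.141, 0.001, -2.882]
ft_force: [1.3, 0.9, 0.3]
opening: 0.634
grip_force: 0.0
```

```bash
cat >> h.py <<'E'
RP=np.array([510,172.5]);YAW=.2566
def rel(ry=0):
    s=state();from math import cos,sin
    e=np.array([cos(YAW),sin(YAW)]);f=np.array([-e[1],e[0]])
    p=np.array(s["eef_pos"]);d=p[:2]-RP
    print("t",s["t"],"pos",p.round(1),"rot",np.round(s["tcp_rot"],3),"ramp xy",(d@e).round(1),(d@f).round(1),"open",s["opening"],"F",np.round(s["ft_force"],1))
E
python3 -c "
from h import *
rel()"
```

```text
t 1.825 pos [289.4 349.3 174.7] rot [ 3.141e+00  1.000e-03 -2.882e+00] ramp xy -168.5 227.0 open 0.6335805790217569 F [1.3 0.9 0.3]
```

Call:
step_arm --increments '[{"slide":[-0.014,-0.055,0.01]},{"slide":[-0.028,-0.11,0.02]},{"slide":[-0.042,-0.165,0.03]},{"slide":[-0.056,-0.227,0.04]},{"slide":[-0.056,-0.227,0.04]}]'

```text
invalid input at $.increments[0]: expected keys slide, roll
```

```bash
python3 - <<'E'
from h import *
rel()
c=cam("wrist");cv2.imwrite("pics/w1.png",c["color"][...,::-1]);P=cloud(c)
for t in["vial_left_mid","vial_right_mid","crest","ramp_bed","seat_left","seat_right"]:
    for m in mark_of("wrist",t)[:2]:
        u,v=np.round(m["uv"]).astype(int);print(t,round(m["confidence"],2),u,v,P[v,u].round(1))
E
```

```text
t 1.825 pos [289.4 349.3 174.7] rot [ 3.141e+00  1.000e-03 -2.882e+00] ramp xy -168.5 227.0 open 0.6335805790217569 F [1.3 0.9 0.3]
vial_left_mid 0.86 90 248 [419.7 190.1  40.3]
vial_right_mid 0.83 31 250 [276.7 268.2 255.8]
ramp_bed 0.77 68 240 [421.8 160.5  31.6]
seat_right 0.39 68 238 [421.1 158.8  28.8]
```

View pics/w1.png

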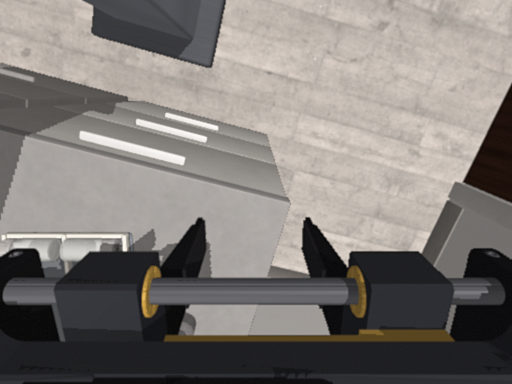

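The move was refused because the rows had no roll key. This wrist view from the old spot shows the ramp foot and vials at the left edge, around (60,245). I'll send it again.

Call:
step_arm --increments '[{"slide":[-0.014,-0.055,0.01],"roll":0},{"slide":[-0.028,-0.11,0.02],"roll":0},{"slide":[-0.042,-0.165,0.03],"roll":0},{"slide":[-0.056,-0.227,0.04],"roll":0},{"slide":[-0.056,-0.227,0.04],"roll":0}]'

```text
t: 2.8
eef_pos: [401.8, 143.6, 134.1]
tcp_rot: [-3.142, -0.0, -2.889]
ft_force: [-0.4, 1.0, -0.7]
opening: 0.629
grip_force: 0.0
```

```bash
python3 - <<'E'
from h import *
rel()
c=cam("wrist");cv2.imwrite("pics/w2.png",c["color"][...,::-1]);P=cloud(c);np.savez("w2.npz",P=P,**c)
for t in["vial_left_mid","vial_right_mid","crest","ramp_bed","seat_left","seat_right"]:
    for m in mark_of("wrist",t)[:2]:
        u,v=np.round(m["uv"]).astype(int);print(t,round(m["confidence"],2),u,v,P[v,u].round(1))
E
```

```text
t 2.8 pos [401.8 143.6 134.1] rot [-3.142 -0.    -2.889] ramp xy -112.0 -0.5 open 0.6293144901392749 F [-0.4  1.  -0.7]
vial_left_mid 0.83 290 218 [422.9 184.2  40.1]
vial_right_mid 0.61 218 218 [439.5 117.5  41.3]
crest 0.77 255 339 [382.8 138.4 239.6]
ramp_bed 0.81 255 206 [426.  150.5  22.2]
seat_left 0.49 148 258 [378.5 102.2 220.3]
```

View pics/w2.png

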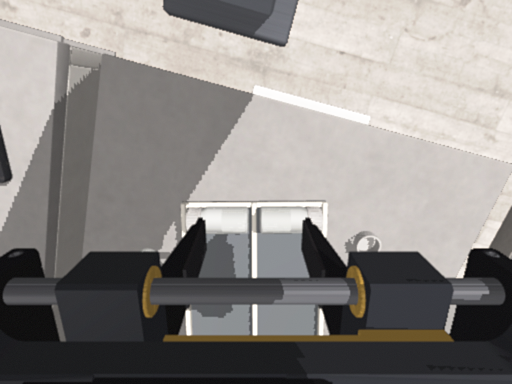

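The wrist view shows the fingers centred on the ramp, with the foot lip level at row 203 and the vials at (225,218) and (283,218). The reported bed origin (426, 150.5) matches the fit. Descending behind the vials.

Call:
step_arm --increments '[{"slide":[0,0,0.04],"roll":0},{"slide":[0,0,0.08],"roll":0},{"slide":[0,0,0.105],"roll":0},{"slide":[0,0,0.111],"roll":0},{"slide":[0,0,0.111],"roll":0}]'

```text
t: 3.78
eef_pos: [400.4, 146.0, 23.9]
tcp_rot: [3.142, 0.0, -2.884]
ft_force: [0.3, -0.4, 0.4]
opening: 0.629
grip_force: 0.0
```

Call:
step_arm --increments '[{"slide":[-0.004,0,0],"roll":0},{"slide":[-0.008,0,0],"roll":0},{"slide":[-0.012,0,0],"roll":0},{"slide":[-0.016,0,-0.0006],"roll":0},{"slide":[-0.02,0,-0.0012],"roll":0}]'

```text
t: 4.4
eef_pos: [420.0, 150.6, 24.9]
tcp_rot: [3.142, 0.0, -2.885]
ft_force: [-1.5, -0.1, 1.0]
opening: 0.628
grip_force: 0.5
```

```bash
python3 - <<'E'
from h import *
rel()
for n in("side","top"):
  c=cam(n);P=cloud(c)
  cv2.imwrite(f"pics/{n}3.png",cv2.resize(c["color"][180:290,180:330,::-1],None,fx=5,fy=5,interpolation=cv2.INTER_CUBIC))
E
```

```text
t 4.4 pos [420.  150.6  24.9] rot [ 3.142  0.    -2.885] ramp xy -92.6 1.6 open 0.6284125711004214 F [-1.5 -0.1  1. ]
```

View pics/side3.png

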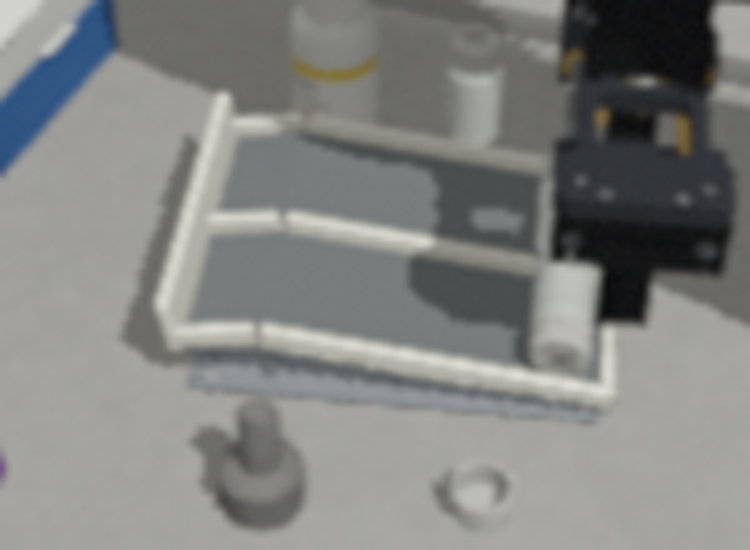

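The side view shows the fingers behind the vials at the foot. The left vial, at crop pixel (565,315), is square in its lane. I'll push on up the slope.

Call:
step_arm --increments '[{"slide":[-0.006,-0.0003,-0.0008],"roll":0},{"slide":[-0.013,-0.0006,-0.0018],"roll":0},{"slide":[-0.02,-0.001,-0.0028],"roll":0},{"slide":[-0.027,-0.0013,-0.0038],"roll":0},{"slide":[-0.034,-0.0015,-0.0048],"roll":0}]'

```text
t: 5.12
eef_pos: [453.5, 157.8, 29.7]
tcp_rot: [3.142, 0.0, -2.885]
ft_force: [-0.7, -0.0, -0.2]
opening: 0.632
grip_force: 0.4
```

Call:
step_arm --increments '[{"slide":[-0.007,0,-0.001],"roll":0},{"slide":[-0.014,0,-0.002],"roll":0},{"slide":[-0.021,0,-0.003],"roll":0},{"slide":[-0.028,0,-0.004],"roll":0},{"slide":[-0.035,0,-0.005],"roll":0}]'

```text
t: 5.75
eef_pos: [486.5, 166.8, 34.6]
tcp_rot: [3.141, -0.002, -2.885]
ft_force: [-6.0, 3.9, 3.1]
opening: 0.633
grip_force: 3.5
```

```bash
python3 - <<'E'
from h import *
rel()
c=cam("side")
cv2.imwrite("pics/side4.png",cv2.resize(c["color"][180:290,180:330,::-1],None,fx=5,fy=5,interpolation=cv2.INTER_CUBIC))
E
```

```text
t 5.75 pos [486.5 166.8  34.6] rot [ 3.141e+00 -2.000e-03 -2.885e+00] ramp xy -24.2 0.5 open 0.6326520038884517 F [-6.   3.9  3.1]
```

View pics/side4.png

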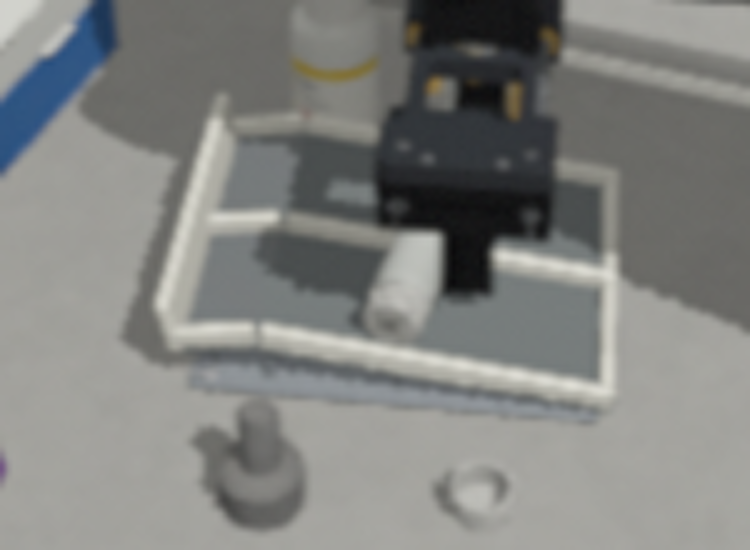

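The left vial has yawed with its cap end leading, and the force is up to 6 N, so it is wedging. I'll let both roll back to the foot. Then I'll push one vial at a time with both fingers, giving two contact points that keep it square.

Call:
step_arm --increments '[{"slide":[0.007,0,0.001],"roll":0},{"slide":[0.016,0,0.0022],"roll":0},{"slide":[0.026,0,0.0036],"roll":0},{"slide":[0.036,0,0.005],"roll":0},{"slide":[0.046,0,0.0064],"roll":0}]'

```text
t: 6.42
eef_pos: [441.7, 154.7, 28.2]
tcp_rot: [3.142, 0.0, -2.885]
ft_force: [0.8, 0.5, 0.5]
opening: 0.63
grip_force: 0.0
```

Call:
step_arm --increments '[{"slide":[0.01,0,0.0014],"roll":0},{"slide":[0.02,0,0.0028],"roll":0},{"slide":[0.03,0,0.004],"roll":0},{"slide":[0.04,0,0.005],"roll":0},{"slide":[0.044,0,0.005],"roll":0}]'

```text
t: 7.05
eef_pos: [399.1, 143.6, 23.2]
tcp_rot: [3.141, -0.0, -2.885]
ft_force: [0.4, -0.2, -0.6]
opening: 0.632
grip_force: 0.0
```

Call:
step_arm --increments '[{"slide":[0.002,0.01,0],"roll":0},{"slide":[0.002,0.02,0],"roll":0},{"slide":[0.002,0.03,0],"roll":0},{"slide":[0.002,0.036,0],"roll":0},{"slide":[0.002,0.036,0],"roll":0}]' --fingers 0.27

```text
t: 7.68
eef_pos: [388.7, 178.6, 23.2]
tcp_rot: [3.142, 0.0, -2.884]
ft_force: [-0.3, -0.2, -1.2]
opening: 0.275
grip_force: 0.0
```

```bash
python3 - <<'E'
from h import *
rel()
c=cam("side");a=c["color"][180:290,180:330,::-1]
P=cloud(c);t=cam("top");b=t["color"][150:260,170:300,::-1]
cv2.imwrite("pics/both5.png",cv2.resize(np.hstack([a,b]),None,fx=2.8,fy=2.8,interpolation=cv2.INTER_CUBIC))
E
```

```text
t 7.675 pos [388.7 178.6  23.2] rot [ 3.142  0.    -2.884] ramp xy -115.8 36.7 open 0.27469972178818985 F [-0.3 -0.2 -1.2]
```

View pics/both5.png

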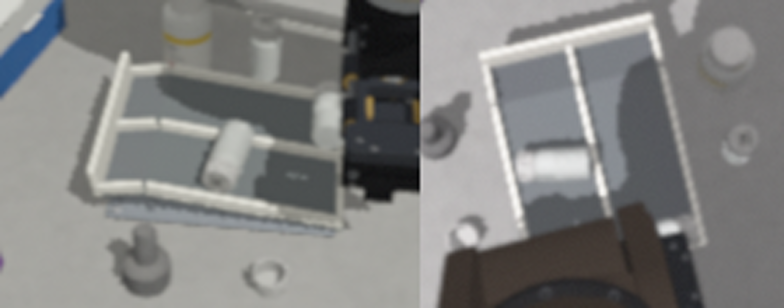

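The right vial is back at the foot. The left one is jammed mid-lane, yawed about 0.25 rad with its inner end lower. A two-finger push will meet that lower end first and square it up, so I'll approach from below.

Call:
step_arm --increments '[{"slide":[-0.015,-0.0005,-0.001],"roll":0},{"slide":[-0.03,-0.0005,-0.003],"roll":0},{"slide":[-0.045,-0.0005,-0.005],"roll":0},{"slide":[-0.06,-0.0005,-0.007],"roll":0},{"slide":[-0.073,-0.0005,-0.0085],"roll":0}]'

```text
t: 8.4
eef_pos: [460.6, 196.4, 31.9]
tcp_rot: [3.141, 0.0, -2.885]
ft_force: [-1.2, -0.1, -0.6]
opening: 0.271
grip_force: 0.0
```

Call:
step_arm --increments '[{"slide":[-0.004,0,-0.0006],"roll":0},{"slide":[-0.008,0,-0.0011],"roll":0},{"slide":[-0.012,0,-0.0017],"roll":0},{"slide":[-0.016,0,-0.0022],"roll":0},{"slide":[-0.02,0,-0.0028],"roll":0}]'

```text
t: 9.02
eef_pos: [478.9, 201.2, 34.6]
tcp_rot: [3.142, -0.0, -2.885]
ft_force: [0.1, -0.5, 1.0]
opening: 0.269
grip_force: 0.1
```

```bash
python3 - <<'E'
from h import *
rel()
c=cam("side");a=c["color"][180:290,180:330,::-1]
P=cloud(c);t=cam("top");b=t["color"][150:260,170:300,::-1]
cv2.imwrite("pics/both6.png",cv2.resize(np.hstack([a,b]),None,fx=2.8,fy=2.8,interpolation=cv2.INTER_CUBIC))
E
```

```text
t 9.025 pos [478.9 201.2  34.6] rot [ 3.142 -0.    -2.885] ramp xy -22.7 35.7 open 0.2685136547340846 F [ 0.1 -0.5  1. ]
```

View pics/both6.png

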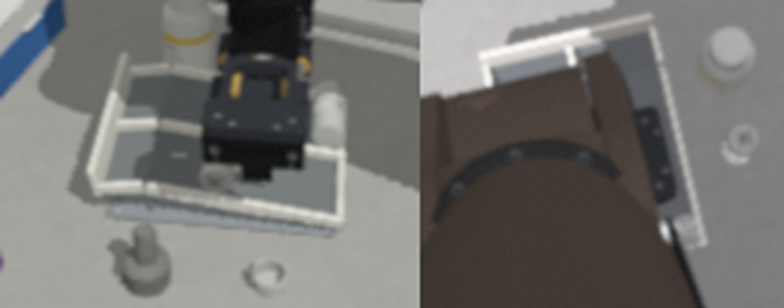

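The force is near zero, so the vial has come free, and its cap shows just ahead of the fingers. Continuing.

Call:
step_arm --increments '[{"slide":[-0.005,0,-0.0007],"roll":0},{"slide":[-0.01,0,-0.0014],"roll":0},{"slide":[-0.015,0,-0.002],"roll":0},{"slide":[-0.02,0,-0.0027],"roll":0},{"slide":[-0.025,0,-0.0034],"roll":0}]'

```text
t: 9.75
eef_pos: [503.4, 207.6, 38.0]
tcp_rot: [3.142, 0.0, -2.885]
ft_force: [0.3, 0.1, 0.8]
opening: 0.27
grip_force: 0.1
```

Call:
step_arm --increments '[{"slide":[-0.005,0,-0.0007],"roll":0},{"slide":[-0.01,0,-0.0014],"roll":0},{"slide":[-0.015,0,-0.002],"roll":0},{"slide":[-0.02,0,-0.0027],"roll":0},{"slide":[-0.025,0,-0.0034],"roll":0}]'

```text
t: 10.38
eef_pos: [527.5, 213.9, 41.4]
tcp_rot: [3.142, -0.0, -2.885]
ft_force: [-0.7, 0.7, 0.9]
opening: 0.268
grip_force: 0.3
```

Call:
step_arm --increments '[{"slide":[-0.004,0,-0.0006],"roll":0},{"slide":[-0.008,0,-0.0011],"roll":0},{"slide":[-0.012,0,-0.0016],"roll":0},{"slide":[-0.016,0,-0.002],"roll":0},{"slide":[-0.02,0,-0.002],"roll":0}]'

```text
t: 11.0
eef_pos: [546.9, 219.0, 43.4]
tcp_rot: [3.141, 0.0, -2.885]
ft_force: [0.3, -0.2, 0.1]
opening: 0.269
grip_force: 0.1
```

```bash
python3 - <<'E'
from h import *
rel()
c=cam("side");a=c["color"][180:290,180:330,::-1]
P=cloud(c)
m=mark_of("side","vial_left_mid")
for k in m[:2]: u,v=np.round(k["uv"]).astype(int);print(k,P[v,u])
cv2.imwrite("pics/s7.png",cv2.resize(a,None,fx=5,fy=5,interpolation=cv2.INTER_CUBIC))
E
```

```text
t 11.0 pos [546.9 219.   43.4] rot [ 3.141  0.    -2.885] ramp xy 47.5 35.6 open 0.26943227746229703 F [ 0.3 -0.2  0.1]
{'uv': [229.7, 228.3], 'confidence': 0.67} [530.30733125 297.33007229 133.68748123]
```

View pics/s7.png

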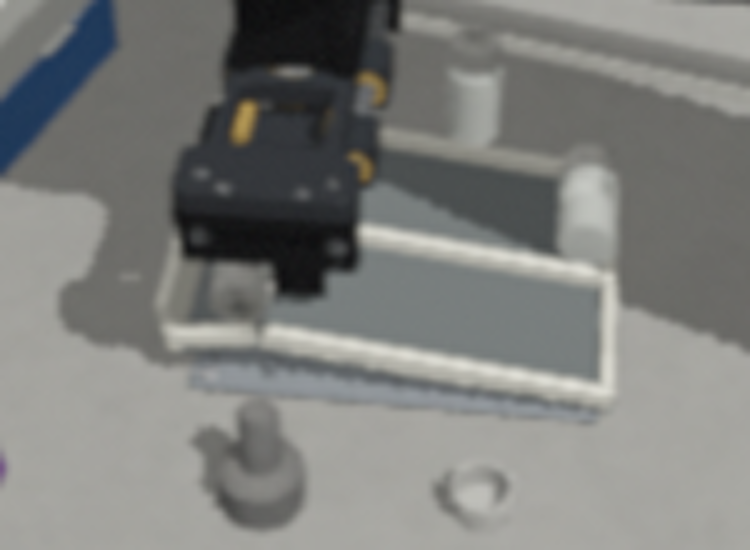

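The left vial's end is at about (243,295), right at the crest break. I'll nudge it about 11 mm more, then let it settle.

Call:
step_arm --increments '[{"slide":[-0.003,0,0.0003],"roll":0},{"slide":[-0.006,0,0.0006],"roll":0},{"slide":[-0.009,0,0.001],"roll":0},{"slide":[-0.011,0,0.0012],"roll":0},{"slide":[-0.011,0,0.0012],"roll":0}]'

```text
t: 11.72
eef_pos: [557.3, 221.7, 42.1]
tcp_rot: [3.142, 0.0, -2.885]
ft_force: [-0.3, 0.1, 0.5]
opening: 0.27
grip_force: 0.0
```

Call:
step_arm --increments '[{"slide":[0,0,0],"roll":0},{"slide":[0.02,0,-0.005],"roll":0},{"slide":[0.04,0,-0.03],"roll":0},{"slide":[0.08,0,-0.04],"roll":0},{"slide":[0.12,-0.02,-0.04],"roll":0}]'

```text
t: 12.35
eef_pos: [445.2, 172.1, 82.9]
tcp_rot: [3.142, 0.002, -2.884]
ft_force: [0.7, -0.5, -0.0]
opening: 0.27
grip_force: 0.0
```

```bash
python3 - <<'E'
from h import *
rel()
c=cam("side");P=cloud(c)
e=np.array([np.cos(YAW),np.sin(YAW)]);f=np.array([-e[1],e[0]])
for n in("side","top"):
  c=cam(n);P=cloud(c)
  for t in("vial_left_mid","vial_right_mid"):
    for k in mark_of(n,t)[:2]:
      u,v=np.round(k["uv"]).astype(int);p=P[v,u];d=p[:2]-RP;print(n,t,k,p.round(),"ramp",(d@e).round(),(d@f).round())
  cv2.imwrite(f"pics/{n}8.png",cv2.resize(c["color"][150:290,160:330,::-1],None,fx=4,fy=4,interpolation=cv2.INTER_CUBIC))
E
```

```text
t 12.35 pos [445.2 172.1  82.9] rot [ 3.142e+00  2.000e-03 -2.884e+00] ramp xy -62.7 16.1 open 0.2699549857548877 F [ 0.7 -0.5 -0. ]
side vial_left_mid {'uv': [224.0, 228.2], 'confidence': 0.81} [580. 227.  57.] ramp 81.0 35.0
side vial_right_mid {'uv': [296.5, 221.4], 'confidence': 0.71} [431. 185.  90.] ramp -74.0 32.0
side vial_right_mid {'uv': [169.1, 268.4], 'confidence': 0.59} [651. 346.  25.] ramp 180.0 133.0
top vial_left_mid {'uv': [208.7, 174.5], 'confidence': 0.63} [579. 226.  61.] ramp 80.0 34.0
top vial_right_mid {'uv': [167.0, 145.3], 'confidence': 0.84} [655. 333.  29.] ramp 181.0 118.0
top vial_right_mid {'uv': [363.7, 177.8], 'confidence': 0.72} [ 585. -143.   26.] ramp -8.0 -324.0
```

The left vial is seated at ramp (81, 35), against a target of (82, 36). Now the right lane.

Call:
step_arm --increments '[{"slide":[0.025,-0.02,0],"roll":0},{"slide":[0.052,-0.04,0],"roll":0},{"slide":[0.052,-0.052,0.02],"roll":0},{"slide":[0.052,-0.052,0.05],"roll":0},{"slide":[0.052,-0.052,0.0595],"roll":0}]'

```text
t: 13.32
eef_pos: [409.1, 108.5, 21.4]
tcp_rot: [3.141, -0.002, -2.885]
ft_force: [0.1, 0.6, -0.6]
opening: 0.269
grip_force: 0.0
```

Call:
step_arm --increments '[{"slide":[0,0,0],"roll":0},{"slide":[-0.005,0,0],"roll":0},{"slide":[-0.01,0,0],"roll":0},{"slide":[-0.015,0,0],"roll":0},{"slide":[-0.02,0,-0.0005],"roll":0}]'

```text
t: 13.95
eef_pos: [428.8, 113.7, 23.4]
tcp_rot: [3.142, 0.0, -2.885]
ft_force: [-0.8, -0.8, 0.2]
opening: 0.269
grip_force: 0.2
```

```bash
python3 -c "
from h import *
rel()"
```

```text
t 13.95 pos [428.8 113.7  23.4] rot [ 3.142  0.    -2.885] ramp xy -93.5 -36.3 open 0.269484166412345 F [-0.8 -0.8  0.2]
```

Call:
step_arm --increments '[{"slide":[-0.006,0,-0.001],"roll":0},{"slide":[-0.012,0,-0.002],"roll":0},{"slide":[-0.018,0,-0.003],"roll":0},{"slide":[-0.024,0,-0.0038],"roll":0},{"slide":[-0.03,0,-0.0046],"roll":0}]'

```text
t: 14.58
eef_pos: [457.9, 121.3, 27.8]
tcp_rot: [3.142, 0.0, -2.885]
ft_force: [-0.9, -0.6, 0.3]
opening: 0.267
grip_force: 0.2
```

Call:
step_arm --increments '[{"slide":[-0.006,0,-0.0008],"roll":0},{"slide":[-0.012,0,-0.0017],"roll":0},{"slide":[-0.018,0,-0.0025],"roll":0},{"slide":[-0.024,0,-0.0033],"roll":0},{"slide":[-0.03,0,-0.0042],"roll":0}]'

```text
t: 15.2
eef_pos: [486.9, 128.9, 32.0]
tcp_rot: [3.142, 0.0, -2.885]
ft_force: [-0.6, -0.1, 1.0]
opening: 0.273
grip_force: 0.2
```

Call:
step_arm --increments '[{"slide":[-0.006,0,-0.0008],"roll":0},{"slide":[-0.012,0,-0.0017],"roll":0},{"slide":[-0.018,0,-0.0025],"roll":0},{"slide":[-0.024,0,-0.0033],"roll":0},{"slide":[-0.03,0,-0.0042],"roll":0}]'

```text
t: 15.82
eef_pos: [515.9, 136.5, 36.2]
tcp_rot: [3.142, 0.0, -2.885]
ft_force: [-0.1, -0.9, 0.3]
opening: 0.272
grip_force: 0.2
```

```bash
python3 -c "
from h import *
rel()"
```

```text
t 15.825 pos [515.9 136.5  36.2] rot [ 3.142  0.    -2.885] ramp xy -3.4 -36.4 open 0.27218775255023986 F [-0.1 -0.9  0.3]
```

Call:
step_arm --increments '[{"slide":[-0.006,0,-0.0008],"roll":0},{"slide":[-0.012,0,-0.0017],"roll":0},{"slide":[-0.018,0,-0.0025],"roll":0},{"slide":[-0.024,0,-0.0034],"roll":0},{"slide":[-0.03,0,-0.0043],"roll":0}]'

```text
t: 16.45
eef_pos: [544.9, 144.1, 40.5]
tcp_rot: [3.141, -0.0, -2.885]
ft_force: [-0.6, 0.3, 0.2]
opening: 0.272
grip_force: 0.2
```

Call:
step_arm --increments '[{"slide":[-0.004,0,-0.0006],"roll":0},{"slide":[-0.008,0,-0.0012],"roll":0},{"slide":[-0.012,0,-0.0018],"roll":0},{"slide":[-0.016,0,-0.0023],"roll":0},{"slide":[-0.02,0,-0.0025],"roll":0}]'

```text
t: 17.08
eef_pos: [564.1, 149.1, 43.0]
tcp_rot: [3.142, 0.0, -2.885]
ft_force: [-0.3, -0.7, 0.1]
opening: 0.271
grip_force: 0.0
```

Call:
step_arm --increments '[{"slide":[-0.003,0,0],"roll":0},{"slide":[-0.006,0,0.0003],"roll":0},{"slide":[-0.009,0,0.0006],"roll":0},{"slide":[-0.012,0,0.001],"roll":0},{"slide":[-0.012,0,0.001],"roll":0}]'

```text
t: 17.7
eef_pos: [575.6, 152.1, 41.8]
tcp_rot: [3.142, 0.0, -2.885]
ft_force: [-0.1, -0.1, -0.2]
opening: 0.267
grip_force: 0.0
```

Call:
step_arm --increments '[{"slide":[0,0,0],"roll":0},{"slide":[0.02,0,-0.005],"roll":0},{"slide":[0.04,0,-0.03],"roll":0},{"slide":[0.08,0,-0.04],"roll":0},{"slide":[0.13,0,-0.05],"roll":0}]'

```text
t: 18.32
eef_pos: [448.8, 118.9, 92.3]
tcp_rot: [-3.142, 0.001, -2.885]
ft_force: [-0.2, -0.2, 0.3]
opening: 0.269
grip_force: 0.0
```

```bash
python3 - <<'E'
from h import *
rel()
e=np.array([np.cos(YAW),np.sin(YAW)]);f=np.array([-e[1],e[0]]);im=[]
for n in("side","top"):
  c=cam(n);P=cloud(c)
  for t in("vial_left_mid","vial_right_mid"):
    for k in mark_of(n,t)[:3]:
      u,v=np.round(k["uv"]).astype(int);p=P[v,u];d=p[:2]-RP
      if abs(d).max()<130: print(n,t,k,p.round(),"ramp",(d@e).round(),(d@f).round())
  im.append(c["color"][150:290,165:300,::-1])
cv2.imwrite("pics/both9.png",cv2.resize(np.hstack(im),None,fx=2.9,fy=2.9,interpolation=cv2.INTER_CUBIC))
E
```

```text
t 18.325 pos [448.8 118.9  92.3] rot [-3.142e+00  1.000e-03 -2.885e+00] ramp xy -72.8 -36.3 open 0.2686304632895247 F [-0.2 -0.2  0.3]
side vial_left_mid {'uv': [225.0, 226.0], 'confidence': 0.5} [581. 220.  57.] ramp 81.0 28.0
side vial_right_mid {'uv': [228.3, 209.8], 'confidence': 0.79} [595. 172.  61.] ramp 82.0 -22.0
top vial_left_mid {'uv': [209.3, 171.8], 'confidence': 0.53} [584. 226.  58.] ramp 86.0 33.0
top vial_right_mid {'uv': [242.4, 165.1], 'confidence': 0.55} [603. 150.  57.] ramp 84.0 -45.0
```

View pics/both9.png

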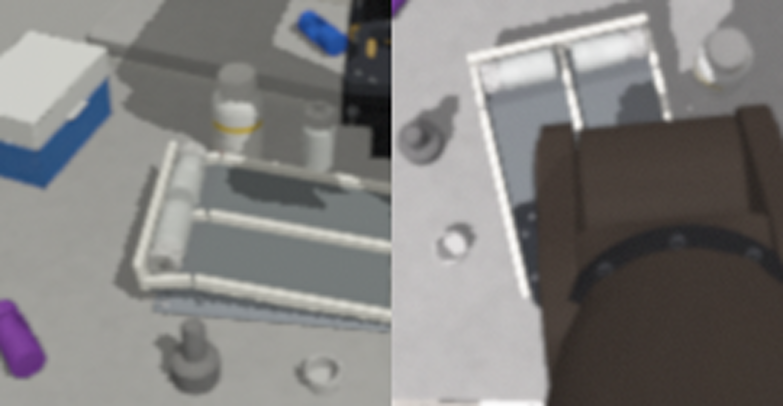

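Both vials lie square in the dip against the end stop, at (520,68) and (608,48) in the top crop, and the neighbouring things have not moved. Handing in.

```bash
python3 -c "
from h import *
print(env.job_done())"
```

```text
the job is handed in; nothing more can be done
None
```

Both vials were pushed over the crest and lay square against the end stop in the last pictures, with the neighbouring things where they were; the job was handed in at about 18 s, but the hand-in returned no verdict.

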